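# Scoop edging blocks into the frame warmer tray

### The job

Using the little aluminium scoop, dip up at least three of the five metal lens-edging blocks from the grey bin in one scoopful, carry them over and tip them gently, from low down, into the brass tray, then lay the scoop back upright on its rubber mat and let go. Do not touch the blocks with the fingers, leave none lying anywhere but in the tray or the bin, and do not disturb the other things on the bench.

Things in the scene. Friction and masses are not known exactly. Their poses are not given: they have to be found in the camera images.
- scoop: Loose flat-bottomed aluminium scoop, 80 g, upright on the mat at the start. Bowl 80 wide (y), 72 long (x), open at the top and front (+x); floor and walls 2 thick, back wall 36 high, sides 30 high stepping down to 17, ending 2 behind the lip. Black 14 x 14 bar handle, 100 long, rises backwards at 30 deg from the back wall's top. Origin: centre of the bowl's underside; +x to the lip, +z up.
- scoop_grip (a point): Middle of the scoop's handle, on its centre line: 79 behind (-x), 59 above the scoop's origin. The handle's flat sides, 14 apart, face the scoop's +y and -y.
- scoop_lip (a point): Middle of the scoop's front lip at the underside: 35 ahead (+x) of the scoop's origin.
- mat: Fixed black rubber mat, 180 (x) x 120 (y) x 3 thick. Origin: centre of its underside, on the bench top.
- bin: Fixed open grey plastic bin, outside 220 (x) x 100 (y), walls and floor 5 thick (inside 210 x 90). Walls 25 high, at the far end (x above 60) 60 high. Inside, the flat floor ends at x = 75; from there a smooth ramp rises at 55 degrees to 48 above the bench at the far (+x) wall. The blocks start on the flat, in its far half; the near half (-x) is empty. Origin: centre of its underside, on the bench.
- tray: Fixed open brass frame-warmer tray, outside 160 (x) x 130 (y) x 24 high, walls and floor 4 thick, with a low wire handle standing out 15 mm on each long side. Origin: centre of its underside, on the bench top.
- block1: One of five alike loose aluminium edging blocks: a stub 19 diameter, 20 high, both end edges bevelled (5 in, 3.5 high), 14 g, polished and slippery (friction about 0.3); stands on end at the start. Origin: its centre; z along its axis.
- block2: One of five alike loose aluminium edging blocks: a stub 19 diameter, 20 high, both end edges bevelled (5 in, 3.5 high), 14 g, polished and slippery (friction about 0.3); stands on end at the start. Origin: its centre; z along its axis.
- block3: One of five alike loose aluminium edging blocks: a stub 19 diameter, 20 high, both end edges bevelled (5 in, 3.5 high), 14 g, polished and slippery (friction about 0.3); stands on end at the start. Origin: its centre; z along its axis.
- block4: One of five alike loose aluminium edging blocks: a stub 19 diameter, 20 high, both end edges bevelled (5 in, 3.5 high), 14 g, polished and slippery (friction about 0.3); stands on end at the start. Origin: its centre; z along its axis.
- block5: One of five alike loose aluminium edging blocks: a stub 19 diameter, 20 high, both end edges bevelled (5 in, 3.5 high), 14 g, polished and slippery (friction about 0.3); stands on end at the start. Origin: its centre; z along its axis.
- blank: Bystander: loose grey plastic lens blank, disc 70 diameter, 12 high. Origin: centre of its underside.
- blank2: Bystander: another grey plastic lens blank, disc 70 diameter, 12 high. Origin: centre of its underside.
- ruler: Bystander: loose chrome pupil-distance ruler, 160 (x) x 24 x 4. Origin: centre of its underside.
- frame: Bystander: loose folded black acetate spectacle frame, about 40 (x) x 142 (y) x 17 high. Origin: centre of its underside.
- driver: Bystander: loose small screwdriver, 160 long, lying along its x axis, under 30 high.
- spray: Bystander: loose small bottle of lens cleaner, 44 diameter, about 110 high, standing. Origin: centre of its underside.
Not all that is in view belongs to the job. What is shaped like the scoop but purple or red is not meant.

How it is judged:
By the outcome, as a careful person would: the job done as asked, in the order asked, and still so for the second after the job is handed in, with the robot touching nothing.
It also fails if it takes over 58 s, if anything falls off the work surface, if the arm or the gripper's body presses on something with over 40 N, if the wrist force passes 120 N, or if a joint passes its speed limit or range.

### The arm

A 6-joint arm with a two-finger parallel gripper is mounted at the origin on the work surface. World frame = base frame: x ahead of the robot, y to its left, z up, the work surface at z = 0. Lengths are in m, angles in degrees, forces in N, time in s.
With the tool pointing down it reaches from about 0.3 to 0.75 m from the base axis. Payload 8.5 kg.
Tool frame: the origin (TCP) lies midway between the tips of the shut fingers; the grasp point (between the pads) lies pinch_z behind it (pinch_z is the distance from the TCP to the grasp point, in m); z points along the fingers, y is the line along which they close (so a half turn about z gives the same grasp; the last joint's range is limited). The gripper opens to 85 mm and grips with 20 to 120 N. Pads are 22 mm wide; open, the fingers measure 114 mm over their backs; the gripper's body (76 mm by 85 mm) begins 54 mm behind the grasp point. The pads swing forward as they close: fully open they stand 13 mm farther back than shut.
Start: joints at [60.43, 21.807, 74.336, -0, 83.858, -12.336], TCP at [0.163, 0.525, 0.231] pointing down, gripper open.
Joint ranges: [-178.18, 178.18], [-50.72, 133.34], [12.68, 142.11], [-81.47, 261.47], [9.98, 163.14], [-165.26, 165.26]. Speed limits (degrees/s): [136.94, 136.94, 180, 180, 180, 180].

### API

Orientations are given as a 3x3 rotation matrix whose columns are the frame's x, y, z axes.
In Python, from cell import read_state, read_camera, job_done, cut_out, landmark_of, pinch_z gives the robot as it stands.
- The arm moves only by the tool step_arm, never from a script. Its argument "series" is a list that holds one entry, the list of rows, each a list of 6 numbers: the shift along the tool's x, y, z scaled (see below), then the turn, a rotation vector about the tool's x, y, z scaled (see below). In form: [[[tx, ty, tz, ax, ay, az], ...]]. A call has exactly 10 rows; each row is the pose to reach, as a shift and turn from the pose commanded when the call began, along the tool's axes at that moment; what a row does not reach only later rows make up. The controller multiplies each number of a shift by 0.1 m and each number of a turn by 90 degrees. A row lasts 1/12 s, in which the tool goes at most 41.7 mm and 7.16 degrees, less where a joint would pass 70% of its speed; a pose out of reach is approached as far as the arm can. A call with a number of a shift or a turn outside -1 to 1 is refused whole. A call with a gripper value outside its range is refused whole. "fingers" is the gripper's target within -1 to 1 (fully open at 1, half-way at 0, shut at -1), set as the call begins (left out, the last holds). The fingers move at their own pace and stop on an object; "newtons" is the grip in N (left out, the last holds). Time passes only in rows, so rows that repeat a pose let the fingers close, or fill a call up. It gives the time, the measured TCP pose, the force, the opening and the grip force at its end, in the units of the state.
- read_state(): the state, without advancing time (a new reading comes with each control period).
- read_camera(name): name is "scene" or "top" or "wrist"; returns a dict with "color" (400x640x3 uint8, red, green, blue), "range_z" (400x640 float32, m along the optical axis (not along the pixel's ray), 0 where there is no reading), "fovy" (degrees; the focal length in pixels is half the picture's height over the tangent of half this angle, whatever the lens; pixels are square), "cx", "cy" (the principal point, pixels), "dist_coeffs" ([k1, k2, p1, p2, k3] as OpenCV has them; the pictures are not rectified), "R" (3x3) and "t" (3): a world point X has camera coordinates R X + t; the wrist camera has in their place "tool_from_camera" (4x4, takes a point from camera to tool coordinates, whose origin is the TCP and whose axes are the flange's). Camera axes: x right, y down, z forward; pixel columns grow to the right and rows downward; lengths in m; the calibration is good to about 2 mm. A picture is of the moment at which its call begins: read the wrist's pose just before it.
- job_done(): hands the job in; it is judged then, once.
Trained networks look in the newest picture that a camera, given by its name, has taken for a name from the list of things; names that differ only in an ending like _2 or _b are one class to them, and where a whole thing is asked for, a point or a joint stands for the part that bears it (a point fixed in the world has none). Each returns a list of dicts, best first, with "conf" (0 to 1); they miss things now and then, are a little off and sometimes report something else, mostly with a low value. They report only what shows in the picture. A call takes as long as a camera call. They do not tell look-alikes from the thing itself.
- cut_out(camera, name): "mask" (400x640 bool, what is visible of it).
- landmark_of(camera, name): "at" ([x, y, z] in m, in world coordinates, good to about 4 mm: a listed point, or the origin of a listed thing).
The state is a dict: "time_s": time; "joint_positions": joint angles; "joint_velocities": joint speeds; "tau": joint torques, N m; "ee_pos": TCP position; "tcp_rot": TCP orientation; "contact_force": force on the tool from outside, world axes, zero at the start; "torque": the same for the moment, N m; "finger_gap": opening from 0.0 (shut) to 1.0 (fully open); "grasp_force": force on a finger pad.
Only numpy, scipy, OpenCV 4.12 (cv2) and the standard library are available. Lean on these libraries where they do the work, as an engineer would, in place of code of your own. Each camera call takes 0.05 s, during which the arm holds its last target. There are 200 camera calls.

## Working session

There is one attempt and no reset: what is moved stays moved. The work goes in short steps, Python scripts to look and compute and a tool call to move; the robot and the scene stay as the last step left them, time stands still between calls to the robot, and variables do not carry over. Pictures are saved under pics/ and viewed, at most 12 in all, crops included, and the job is handed in when it is done.

Besides the shell and the picture viewer there is one more tool, called after "Request:" by a JSON object that holds its "method" and its "body", one argument or row to a line. step_arm: Moves the arm, as the interface text tells. Shifts and turns lie within -1 to 1; 1 stands for 0.1 m of shift or 90 degrees of turn. Its arguments: {"type":"object","properties":{"series":{"type":"array"},"fingers":{"type":"number"},"newtons":{"type":"number"}},"required":["series"]}

```bash
ls; mkdir -p pics; python3 - <<'E'
from cell import *
import cv2,numpy as np
print(pinch_z); s=read_state(); print(s['time_s'],s['ee_pos'],np.round(s['tcp_rot'],3).tolist())
for n in ['scene','top']:
    c=read_camera(n); cv2.imwrite(f'pics/{n}0.png',c['color'][:,:,::-1]); print(n,c['fovy'],np.round(c['R'],3).tolist(),c['t'])
    for o in ['scoop','scoop_grip','scoop_lip','mat','bin','tray','block1']:
        print(o,[(np.round(d['at'],3).tolist(),round(d['conf'],2)) for d in landmark_of(n,o)][:6])
E
```

```text
pics
0.0187
0.0 [0.16280745 0.52502662 0.23070244] [[-0.955, 0.296, -0.001], [0.296, 0.955, -0.001], [0.0, -0.001, -1.0]]
scene 47.71264153348119 [[0.89, 0.455, -0.007], [0.355, -0.704, -0.615], [-0.285, 0.545, -0.789]] [-0.47784596 -0.15750985  1.37213172]
scoop [([0.558, 0.436, -0.001], 0.96), ([0.275, 0.346, -0.004], 0.83), ([0.595, -0.002, 0.005], 0.77)]
scoop_grip [([0.351, 0.361, 0.057], 0.98), ([0.515, -0.008, 0.063], 0.68), ([0.637, 0.433, 0.063], 0.67)]
scoop_lip [([0.522, 0.44, -0.004], 0.83), ([0.24, 0.341, -0.001], 0.72), ([0.63, -0.006, 0.002], 0.6), ([0.785, 0.013, 0.002], 0.35)]
mat [([0.584, 0.009, 0.0], 0.65)]
bin [([0.552, -0.212, -0.002], 0.64)]
tray [([0.54, 0.214, -0.002], 0.97)]
block1 [([0.574, -0.236, 0.015], 0.59), ([0.605, -0.218, 0.013], 0.54), ([0.612, -0.197, 0.014], 0.52), ([0.604, -0.246, 0.012], 0.47), ([0.577, -0.199, 0.012], 0.41)]
top 48.88122479334423 [[-0.027, -0.999, 0.022], [-0.981, 0.023, -0.195], [0.194, -0.027, -0.981]] [-0.0053945   0.52456044  1.068855  ]
scoop [([0.276, 0.344, 0.001], 0.9), ([0.555, 0.44, 0.0], 0.85), ([0.601, -0.004, -0.0], 0.69), ([0.542, 0.211, 0.004], 0.51)]
scoop_grip [([0.352, 0.361, 0.06], 0.8), ([0.514, -0.006, 0.059], 0.61), ([0.64, 0.434, 0.056], 0.61)]
scoop_lip [([0.238, 0.339, -0.005], 0.87), ([0.526, 0.441, -0.001], 0.75), ([0.629, -0.001, 0.003], 0.63)]
mat [([0.584, 0.004, -0.003], 0.79), ([0.573, -0.23, 0.015], 0.49)]
bin []
tray [([0.54, 0.212, 0.003], 0.58), ([0.782, 0.015, -0.002], 0.38)]
block1 [([0.574, -0.229, 0.017], 0.56), ([0.607, -0.246, 0.017], 0.55), ([0.607, -0.223, 0.012], 0.49), ([0.611, -0.195, 0.013], 0.49), ([0.579, -0.2, 0.016], 0.47)]
```

View pics/scene0.png

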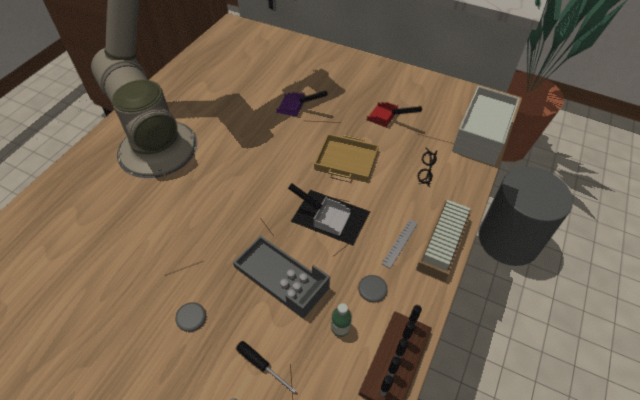

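View pics/top0.png

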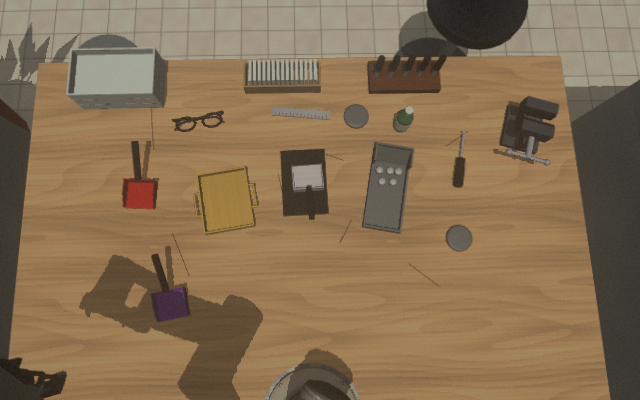

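The candidates are the silver scoop on the mat (scene 332,215; top 308,180), the purple one (scene 290,103) and the red one (scene 383,113). The silver one on the black mat fits. The bin is at top (388,187), with its high end and the blocks away from the robot, and the tray is at (228,200).

```bash
cat > h.py <<'E'
from cell import *
import cv2,numpy as np
def cloud(n):
    s=read_state(); c=read_camera(n); h,w=c['range_z'].shape
    f=h/2/np.tan(np.radians(c['fovy']/2)); K=np.array([[f,0,c['cx']],[0,f,c['cy']],[0,0,1]])
    u,v=np.meshgrid(np.arange(w),np.arange(h)); p=np.stack([u,v],-1).reshape(-1,1,2).astype(np.float64)
    q=cv2.undistortPoints(p,K,np.array(c['dist_coeffs'],float)).reshape(h,w,2); z=c['range_z'].astype(float)
    P=np.dstack([q*z[...,None],z])
    if 'R' in c: W=(P-np.array(c['t']))@np.array(c['R'])
    else:
        T=np.array(c['tool_from_camera']); W=(P@T[:3,:3].T+T[:3,3])@np.array(s['tcp_rot']).T+np.array(s['ee_pos'])
    W[z==0]=np.nan
    return c,W
def rect(W,m,zlo,zhi):
    m=m&(W[...,2]>zlo)&(W[...,2]<zhi); p=W[m][:,:2].astype(np.float32)
    (c,s,a)=cv2.minAreaRect(p*1000); return np.round(c,1),np.round(s,1),round(a,2),m.sum()
E
python3 - <<'E'
from h import *
for n in ['top','scene']:
    c,W=cloud(n)
    def box(x0,x1,y0,y1): return (W[...,0]>x0)&(W[...,0]<x1)&(W[...,1]>y0)&(W[...,1]<y1)
    print(n,'bench z',np.nanmedian(W[...,2][box(.4,.45,-.1,.1)]))
    print('bin',rect(W,box(.40,.70,-.30,-.12),.012,.075), 'hi',rect(W,box(.40,.70,-.30,-.12),.052,.075))
    print('tray',rect(W,box(.43,.65,.12,.31),.016,.035))
    print('scoop hi',rect(W,box(.42,.68,-.07,.07),.012,.11),'handle',rect(W,box(.42,.68,-.07,.07),.045,.11))
    hsv=c['color'].max(-1)<45
    print('mat',rect(W,box(.45,.72,-.1,.1)&hsv,-.01,.010))
    b=box(.44,.66,-.29,-.14)
    for o in landmark_of(n,'block1')[:6]: print(np.round(o['at'],3))
cv2.imwrite('pics/crop.png',cv2.resize(c['color'][170:320,220:400,::-1],None,fx=4,fy=4,interpolation=cv2.INTER_CUBIC))
E
```

```text
top bench z -0.00014651537094142287
bin (array([ 555.3, -212.8]), array([101.6, 222.7]), 78.97, np.int64(1358)) hi (array([ 639.1, -228.8]), array([100.4,  52.1]), 79.21, np.int64(189))
tray (array([535.6, 214.5]), array([161.9, 161.5]), 8.79, np.int64(553))
scoop hi (array([547.3,  -4.9]), array([157.8,  79.6]), 3.33, np.int64(313)) handle (array([513.2,  -7. ]), array([89.5, 13.9]), 3.48, np.int64(181))
mat (array([0., 0.]), array([0., 0.]), 0.0, np.int64(0))
[ 0.609 -0.225  0.012]
[ 0.576 -0.201  0.016]
[ 0.612 -0.194  0.015]
[ 0.604 -0.244  0.013]
[ 0.572 -0.227  0.015]
[ 0.429 -0.396  0.   ]
scene bench z -0.00019753670495357262
bin (array([ 556.4, -212.7]), array([103.1, 223.4]), 79.27, np.int64(1715)) hi (array([ 641.2, -228.7]), array([102.7,  51.4]), 79.97, np.int64(255))
tray (array([537.3, 212.8]), array([160.8, 164.7]), 8.81, np.int64(494))
scoop hi (array([548.7,  -4.6]), array([158.1,  85.2]), 2.89, np.int64(577)) handle (array([514.1,  -7.3]), array([88.7, 16.6]), 2.72, np.int64(252))
mat (array([584.9,   6.5]), array([175.9, 118.7]), 1.37, np.int64(1191))
[ 0.579 -0.198  0.012]
[ 0.609 -0.196  0.014]
[ 0.607 -0.22   0.013]
[ 0.604 -0.248  0.012]
[ 0.576 -0.231  0.014]
```

View pics/crop.png

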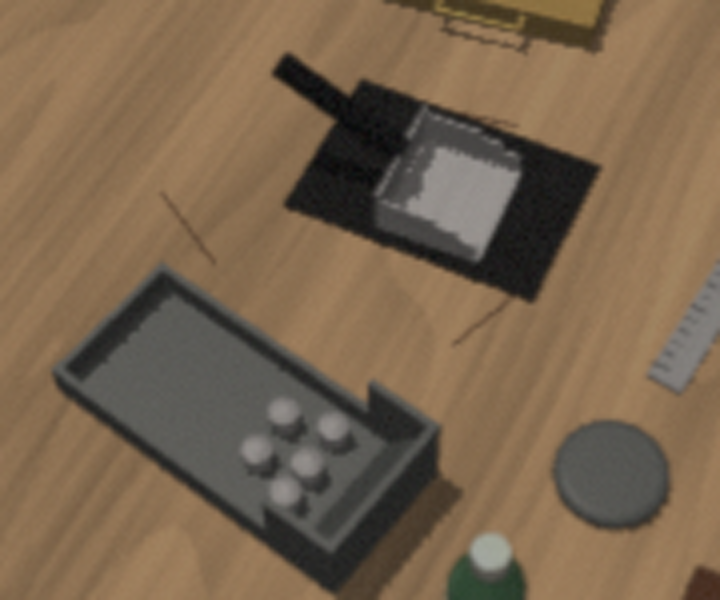

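The crop confirms it: a bare aluminium bowl with a black handle, lying on the black mat, and beside it the bin with five blocks standing on its flat floor. I'll move above the handle now.

Request:
{"method": "step_arm", "body": {
  "series": [
    [[-0.1,-0.08,0,0,0,-0.0226],[-0.2,-0.16,0,0,0,-0.0451],[-0.3,-0.24,0,0,0,-0.0677],[-0.4,-0.32,0,0,0,-0.0902],[-0.5,-0.4,0,0,0,-0.1128],[-0.6,-0.48,0,0,0,-0.1354],[-0.7,-0.56,0,0,0,-0.1579],[-0.8,-0.64,0,0,0,-0.1805],[-0.9,-0.72,0,0,0,-0.203],[-1,-0.8,0,0,0,-0.2256]]
  ],
  "fingers": 1,
  "newtons": 100
}}

```text
time_s: 1.83
ee_pos: [0.2351, 0.4187, 0.2314]
tcp_rot: [[-0.998, -0.055, 0.0], [-0.055, 0.998, 0.0], [-0.0, 0.0, -1.0]]
contact_force: [-0.1, 0.2, 0.6]
finger_gap: 1.002
grasp_force: 0.0
```

Request:
{"method": "step_arm", "body": {
  "series": [
    [[-0.05,-0.09,0,0,0,0],[-0.1,-0.18,0,0,0,0],[-0.16,-0.27,0,0,0,0],[-0.21,-0.36,0,0,0,0],[-0.26,-0.45,0,0,0,0],[-0.31,-0.54,0,0,0,0],[-0.36,-0.63,0,0,0,0],[-0.42,-0.72,0,0,0,0],[-0.47,-0.81,0,0,0,0],[-0.52,-0.9,0,0,0,0]]
  ]
}}

```text
time_s: 2.67
ee_pos: [0.2921, 0.3313, 0.2313]
tcp_rot: [[-0.999, -0.053, 0.0], [-0.053, 0.999, 0.0], [-0.0, 0.0, -1.0]]
contact_force: [0.9, 0.3, -0.2]
finger_gap: 0.999
grasp_force: 0.0
```

Request:
{"method": "step_arm", "body": {
  "series": [
    [[-0.05,-0.09,0,0,0,0],[-0.1,-0.18,0,0,0,0],[-0.16,-0.27,0,0,0,0],[-0.21,-0.36,0,0,0,0],[-0.26,-0.45,0,0,0,0],[-0.31,-0.54,0,0,0,0],[-0.36,-0.63,0,0,0,0],[-0.42,-0.72,0,0,0,0],[-0.47,-0.81,0,0,0,0],[-0.52,-0.9,0,0,0,0]]
  ]
}}

```text
time_s: 3.5
ee_pos: [0.3488, 0.2442, 0.2313]
tcp_rot: [[-0.999, -0.053, -0.0], [-0.053, 0.999, 0.0], [0.0, 0.0, -1.0]]
contact_force: [0.2, -0.1, -0.3]
finger_gap: 1.001
grasp_force: 0.0
```

Request:
{"method": "step_arm", "body": {
  "series": [
    [[-0.05,-0.09,0,0,0,0],[-0.1,-0.18,0,0,0,0],[-0.16,-0.27,0,0,0,0],[-0.21,-0.36,0,0,0,0],[-0.26,-0.45,0,0,0,0],[-0.31,-0.54,0,0,0,0],[-0.36,-0.63,0,0,0,0],[-0.42,-0.72,0,0,0,0],[-0.47,-0.81,0,0,0,0],[-0.52,-0.9,0,0,0,0]]
  ]
}}

```text
time_s: 4.33
ee_pos: [0.4056, 0.1571, 0.2313]
tcp_rot: [[-0.999, -0.054, 0.0], [-0.054, 0.999, -0.0], [0.0, -0.0, -1.0]]
contact_force: [0.4, -0.0, -0.2]
finger_gap: 1.004
grasp_force: 0.0
```

Request:
{"method": "step_arm", "body": {
  "series": [
    [[-0.05,-0.09,0.04,0,0,0],[-0.1,-0.18,0.08,0,0,0],[-0.15,-0.27,0.12,0,0,0],[-0.2,-0.36,0.16,0,0,0],[-0.25,-0.45,0.2,0,0,0],[-0.3,-0.54,0.24,0,0,0],[-0.35,-0.63,0.28,0,0,0],[-0.4,-0.72,0.32,0,0,0],[-0.45,-0.81,0.36,0,0,0],[-0.5,-0.9,0.4,0,0,0]]
  ]
}}

```text
time_s: 5.17
ee_pos: [0.4603, 0.0699, 0.1909]
tcp_rot: [[-0.999, -0.054, -0.0], [-0.054, 0.999, 0.0], [0.0, 0.0, -1.0]]
contact_force: [0.5, -0.3, 0.2]
finger_gap: 1.004
grasp_force: 0.0
```

Request:
{"method": "step_arm", "body": {
  "series": [
    [[-0.05,-0.08,0.04,0,0,0],[-0.1,-0.16,0.08,0,0,0],[-0.15,-0.24,0.12,0,0,0],[-0.2,-0.32,0.16,0,0,0],[-0.25,-0.4,0.2,0,0,0],[-0.3,-0.48,0.24,0,0,0],[-0.35,-0.56,0.28,0,0,0],[-0.4,-0.64,0.32,0,0,0],[-0.45,-0.72,0.36,0,0,0],[-0.5,-0.8,0.4,0,0,0]]
  ]
}}

```text
time_s: 6.0
ee_pos: [0.5145, -0.0072, 0.1509]
tcp_rot: [[-0.999, -0.054, 0.0], [-0.054, 0.999, -0.0], [-0.0, -0.0, -1.0]]
contact_force: [0.4, 0.1, 0.6]
finger_gap: 0.999
grasp_force: 0.0
```

```bash
python3 - <<'E'
from h import *
s=read_state(); print(s['time_s'],s['ee_pos'],np.round(s['tcp_rot'],3).tolist(),s['finger_gap'])
c,W=cloud('wrist'); cv2.imwrite('pics/w1.png',c['color'][:,:,::-1])
def box(x0,x1,y0,y1): return (W[...,0]>x0)&(W[...,0]<x1)&(W[...,1]>y0)&(W[...,1]<y1)
b=box(.42,.68,-.07,.07)
print('scoop',rect(W,b,.015,.11),'handle',rect(W,b&(W[...,1]>-.03)&(W[...,1]<.02),.045,.11))
for o in ['scoop','scoop_grip','scoop_lip']: print(o,[np.round(d['at'],3).tolist() for d in landmark_of('wrist',o)][:3])
E
```

```text
6.0 [ 0.51449462 -0.00719806  0.15092703] [[-0.999, -0.054, 0.0], [-0.054, 0.999, -0.0], [-0.0, -0.0, -1.0]] 0.9993768737037128
scoop (array([548.7,  -5.8]), array([158.4,  80.5]), 3.13, np.int64(2954)) handle (array([515.2,  -7.9]), array([91.2, 14. ]), 3.43, np.int64(1719))
scoop [[0.594, -0.001, 0.002]]
scoop_grip [[0.518, -0.008, 0.064]]
scoop_lip [[0.632, -0.002, -0.0]]
```

View pics/w1.png

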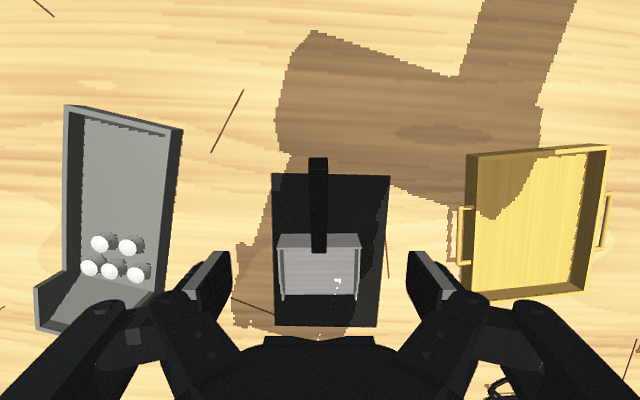

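The wrist view shows the silver scoop centred between the fingers, handle at (318,205), and the tray and bin clear on either side. I'll descend and grip.

Request:
{"method": "step_arm", "body": {
  "series": [
    [[0,0,0.1,0,0,0],[0,0,0.2,0,0,0],[0,0,0.3,0,0,0],[-0.01,0,0.4,0,0,0],[-0.01,0,0.5,0,0,0],[-0.01,0,0.6,0,0,0],[-0.01,0,0.7,0,0,0],[-0.02,0,0.8,0,0,0],[-0.02,0,0.9,0,0,0],[-0.02,0,1,0,0,0]]
  ]
}}

```text
time_s: 7.03
ee_pos: [0.5161, -0.0061, 0.0507]
tcp_rot: [[-0.999, -0.054, 0.0], [-0.054, 0.999, -0.0], [-0.0, -0.0, -1.0]]
contact_force: [-0.1, -0.1, 0.5]
finger_gap: 1.003
grasp_force: 0.0
```

Request:
{"method": "step_arm", "body": {
  "series": [
    [[0,0,0.04,0,0,0],[0,0,0.08,0,0,0],[0,0,0.08,0,0,0],[0,0,0.08,0,0,0],[0,0,0.08,0,0,0],[0,0,0.08,0,0,0],[0,0,0.08,0,0,0],[0,0,0.08,0,0,0],[0,0,0.08,0,0,0],[0,0,0.08,0,0,0]]
  ],
  "fingers": -1,
  "newtons": 100
}}

```text
time_s: 7.87
ee_pos: [0.5161, -0.0064, 0.0439]
tcp_rot: [[-0.999, -0.054, 0.001], [-0.054, 0.999, -0.0], [-0.001, -0.0, -1.0]]
contact_force: [-2.3, -0.0, 6.8]
finger_gap: 0.144
grasp_force: 97.4
```

Request:
{"method": "step_arm", "body": {
  "series": [
    [[0,0,-0.02,0,0,0],[0,0,-0.06,0,0,0],[0,0,-0.12,0,0,0],[0,0,-0.2,0,0,0],[0,0,-0.3,0,0,0],[0,0,-0.42,0,0,0],[0,0,-0.54,0,0,0],[0,0,-0.64,0,0,0],[0,0,-0.7,0,0,0],[0,0,-0.72,0,0,0]]
  ]
}}

```text
time_s: 8.7
ee_pos: [0.5163, -0.0063, 0.1166]
tcp_rot: [[-0.999, -0.054, 0.002], [-0.054, 0.999, -0.0], [-0.002, -0.001, -1.0]]
contact_force: [0.3, -0.2, -2.1]
finger_gap: 0.144
grasp_force: 97.5
```

```bash
python3 - <<'E'
from h import *
s=read_state(); print(s['time_s'],s['ee_pos'],np.round(s['tcp_rot'],3).tolist(),s['finger_gap'],s['grasp_force'],s['contact_force'])
c,W=cloud('wrist'); cv2.imwrite('pics/w2.png',c['color'][:,:,::-1])
P=(W-np.array(s['ee_pos']))@np.array(s['tcp_rot'])  # tool coords
# bowl floor seen: bright pixels ahead
b=(P[...,0]<-.02)&(P[...,0]>-.13)&(abs(P[...,1])<.05)&(W[...,2]>.05)
Q=P[b&(abs(P[...,1])<.034)&(P[...,0]<-.06)]; 
A=np.c_[Q[:,:2],np.ones(len(Q))]
from scipy.optimize import least_squares
r=least_squares(lambda k:A@k-Q[:,2],[0,0,0.04],loss='soft_l1',f_scale=.001).x; print('floor plane z=ax+by+c',r)
print('ext x',np.percentile(P[b][:,0],[.5,99]),'y',np.percentile(P[b][:,1],[.5,99.5]))
R=np.array(s['tcp_rot'])
for n in ['wrist','top']:
  if n=='top': read_camera('top')
  for o in ['scoop','scoop_lip']:
    print(n,o,[np.round((np.array(d['at'])-s['ee_pos'])@R,3).tolist() for d in landmark_of(n,o)][:4])
E
```

```text
8.7 [ 0.51633159 -0.0063475   0.11664862] [[-0.999, -0.054, 0.002], [-0.054, 0.999, -0.0], [-0.002, -0.001, -1.0]] 0.14378752365001146 97.46375799179077 [ 0.27773389 -0.24894906 -2.08070595]
floor plane z=ax+by+c [-0.00679003 -0.00131827  0.03783639]
ext x [-0.08629013 -0.02043476] y [-0.0155117   0.01465242]
wrist scoop [[-0.078, 0.0, 0.045]]
wrist scoop_lip []
top scoop [[-0.064, 0.44, 0.119], [0.112, -0.385, 0.116]]
top scoop_lip [[-0.03, 0.445, 0.119]]
```

```bash
cat >> h.py <<'E'
from scipy.spatial.transform import Rotation as Rn, Slerp
LIP=np.array([-.114,0,.0406])
def tool(lip,yaw,pitch):
    R=Rn.from_euler('z',yaw,degrees=True).as_matrix()@Rn.from_euler('y',-pitch,degrees=True).as_matrix()@np.diag([-1,1,-1])
    return R,np.array(lip)-R@LIP
def binp(x,y,z,B=(.5555,-.2128),yaw=-10.8):
    a=np.radians(yaw); return np.array([B[0]+x*np.cos(a)-y*np.sin(a),B[1]+x*np.sin(a)+y*np.cos(a),z])
def rows(R0,p0,way,n):  # way: list of (R,p); n rows per segment; rel to R0,p0
    out=[];Rc,pc=R0,p0
    for (R,p),k in zip(way,n):
        sl=Slerp([0,1],Rn.from_matrix([Rc,R]))
        for i in range(1,k+1):
            f=i/k; q=(R0.T@(pc+(p-pc)*f-p0))/.1; a=Rn.from_matrix(R0.T@sl(f).as_matrix()).as_rotvec()/(np.pi/2)
            out.append([round(float(v),3) for v in (*q,*a)])
        Rc,pc=R,p
    print(out); return Rc,pc
E
python3 - <<'E'
from h import *
s=read_state(); R,p=np.array(s['tcp_rot']),np.array(s['ee_pos'])
T=tool(binp(-.010,0,.078),-10.8,0)
M=(Slerp([0,1],Rn.from_matrix([R,T[0]]))(.5).as_matrix(),(p+T[1])/2)
a=rows(R,p,[M],[10]); b=rows(*a,[T],[10])
E
```

```text
[[0.046, -0.089, -0.002, 0.0, -0.0, 0.008], [0.092, -0.179, -0.004, 0.0, -0.0, 0.015], [0.138, -0.268, -0.006, 0.0, -0.0, 0.023], [0.183, -0.357, -0.008, 0.0, -0.0, 0.031], [0.229, -0.447, -0.009, 0.0, -0.0, 0.039], [0.275, -0.536, -0.011, 0.0, -0.0, 0.046], [0.321, -0.625, -0.013, 0.0, -0.0, 0.054], [0.367, -0.715, -0.015, 0.0, -0.0, 0.062], [0.413, -0.804, -0.017, 0.0, -0.0, 0.069], [0.458, -0.893, -0.019, 0.0, -0.0, 0.077]]
[[0.035, -0.094, -0.002, 0.0, -0.0, 0.008], [0.069, -0.188, -0.004, 0.0, -0.0, 0.015], [0.104, -0.283, -0.006, 0.0, -0.0, 0.023], [0.139, -0.377, -0.008, 0.0, -0.0, 0.031], [0.174, -0.471, -0.009, 0.0, -0.0, 0.039], [0.208, -0.565, -0.011, 0.0, -0.0, 0.046], [0.243, -0.66, -0.013, 0.0, -0.0, 0.054], [0.278, -0.754, -0.015, 0.0, -0.0, 0.062], [0.312, -0.848, -0.017, 0.0, -0.0, 0.069], [0.347, -0.942, -0.019, 0.0, -0.0, 0.077]]
```

Request:
{"method": "step_arm", "body": {
  "series": [
    [[0.046,-0.09,0,0,0,0.008],[0.09,-0.18,0,0,0,0.015],[0.138,-0.27,-0.01,0,0,0.023],[0.183,-0.36,-0.01,0,0,0.031],[0.23,-0.45,-0.01,0,0,0.039],[0.275,-0.54,-0.01,0,0,0.046],[0.32,-0.625,-0.01,0,0,0.054],[0.367,-0.715,-0.015,0,0,0.062],[0.413,-0.805,-0.02,0,0,0.069],[0.458,-0.893,-0.02,0,0,0.077]]
  ]
}}

```text
time_s: 9.83
ee_pos: [0.4746, -0.0989, 0.1174]
tcp_rot: [[-0.998, 0.069, 0.0], [0.069, 0.998, -0.0], [-0.0, -0.0, -1.0]]
contact_force: [-0.3, 0.3, -0.9]
finger_gap: 0.144
grasp_force: 97.5
```

Request:
{"method": "step_arm", "body": {
  "series": [
    [[0.035,-0.094,0,0,0,0.008],[0.07,-0.188,0,0,0,0.015],[0.104,-0.283,-0.01,0,0,0.023],[0.139,-0.377,-0.01,0,0,0.031],[0.174,-0.47,-0.01,0,0,0.039],[0.208,-0.565,-0.01,0,0,0.046],[0.243,-0.66,-0.01,0,0,0.054],[0.278,-0.754,-0.015,0,0,0.062],[0.312,-0.848,-0.02,0,0,0.069],[0.347,-0.942,-0.02,0,0,0.077]]
  ]
}}

```text
time_s: 10.67
ee_pos: [0.4337, -0.1905, 0.1194]
tcp_rot: [[-0.982, 0.188, 0.0], [0.188, 0.982, -0.0], [-0.0, -0.0, -1.0]]
contact_force: [0.2, -0.4, -0.5]
finger_gap: 0.142
grasp_force: 97.5
```

```bash
python3 - <<'E'
from h import *
s=read_state(); R,p=np.array(s['tcp_rot']),np.array(s['ee_pos']); print(p,s['time_s'])
c,W=cloud('wrist'); cv2.imwrite('pics/w3.png',c['color'][:,:,::-1])
d=W-[.5555,-.2128,0]; a=np.radians(-10.8); bx=d[...,0]*np.cos(a)+d[...,1]*np.sin(a); by=-d[...,0]*np.sin(a)+d[...,1]*np.cos(a); z=W[...,2]
for lo,hi in((.0,.04),(.065,.1)):
  # near-height walls: find y edges of rim points 
  m=(bx>lo)&(bx<hi)&(z>(.019 if hi<.05 else .054))&(z<(.028 if hi<.05 else .064))
  for sgn in(1,-1):
    q=sgn*by[m&(sgn*by>.038)&(sgn*by<.056)]
    print(lo,sgn,len(q),np.round(np.percentile(q,[2,50,98]),4) if len(q)>20 else '')
m=(z>.05)&(z<.064)&(abs(by)<.04)&(bx>.09)&(bx<.12); print('far wall x',np.round(np.percentile(bx[m],[2,50,98]),4) if m.sum()>20 else m.sum())
m=(z>.02)&(z<.03)&(abs(by)<.043)&(bx>.0)&(bx<.08)
k,l=cv2.connectedComponents(m.astype(np.uint8))
for i in range(1,k):
  if (l==i).sum()>40: print('blk',np.round([bx[l==i].mean(),by[l==i].mean(),np.median(z[l==i])],4),(l==i).sum())
T=tool(binp(-.010,0,.0065),-10.8,-1)
a=rows(R,p,[T],[10]); 
E
```

```text
[ 0.43365929 -0.19051732  0.11943575] 10.6667
0.0 1 0 
0.0 -1 0 
0.065 1 0 
0.065 -1 0 
far wall x 0
[[-0.001, 0.001, 0.07, -0.0, 0.001, -0.0], [-0.001, 0.002, 0.141, -0.0, 0.002, -0.0], [-0.002, 0.003, 0.211, -0.0, 0.003, -0.0], [-0.002, 0.004, 0.281, -0.0, 0.005, -0.0], [-0.003, 0.005, 0.352, -0.0, 0.006, -0.0], [-0.003, 0.006, 0.422, -0.0, 0.007, -0.0], [-0.004, 0.007, 0.492, -0.0, 0.008, -0.0], [-0.005, 0.008, 0.563, -0.0, 0.009, -0.001], [-0.005, 0.009, 0.633, -0.0, 0.01, -0.001], [-0.006, 0.009, 0.704, -0.0, 0.011, -0.001]]
```

View pics/w3.png

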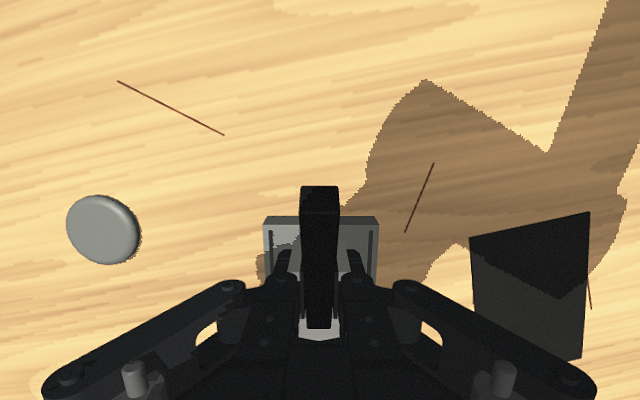

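The gripper hides the bin from the wrist camera; only the scoop's back wall shows at (320,240). I'll compare scoop and bin in the fixed cameras instead.

```bash
python3 - <<'E'
from h import *
ims=[]
for n in ['top','scene']:
    c,W=cloud(n); d=W-[.5555,-.2128,0]; a=np.radians(-10.8); bx=d[...,0]*np.cos(a)+d[...,1]*np.sin(a); by=-d[...,0]*np.sin(a)+d[...,1]*np.cos(a); z=W[...,2]
    m=(bx>-.085)&(bx<-.005)&(abs(by)<.06)&(z>.07)&(z<.125)
    print(n,'scoop bx',np.round(np.percentile(bx[m],[1,99]),4),'by',np.round(np.percentile(by[m],[1,99]),4),'z',np.round(np.percentile(z[m],[2,50,98]),4),m.sum())
    m=(z>.018)&(z<.03)&(bx>-.12)&(bx<.055)&((abs(by)>.04)|(bx<-.1))&(abs(by)<.06); print(' bin low rim by',np.round(np.percentile(by[m],[1,99]),4),m.sum())
    m=(z>.053)&(z<.066)&(bx>.055)&(bx<.12)&(abs(by)<.06); print(' bin hi by',np.round(np.percentile(by[m],[1,99]),4),'bx max',np.percentile(bx[m],99),m.sum())
    ims.append(cv2.resize(c['color'][120:270,300:480] if n=='top' else c['color'][180:330,200:380],None,fx=2.2,fy=2.2,interpolation=cv2.INTER_CUBIC))
cv2.imwrite('pics/f4.png',np.hstack(ims)[:,:,::-1])
E
```

```text
top scoop bx [-0.0835 -0.0122] by [0.0154 0.0379] z [0.0757 0.0828 0.1102] 129
 bin low rim by [-0.049   0.0508] 145
 bin hi by [-0.0502  0.0501] bx max 0.10998362510051601 181
scene scoop bx [-0.0828 -0.0108] by [-0.0418  0.0386] z [0.0767 0.081  0.1155] 1292
 bin low rim by [-0.0506  0.0513] 314
 bin hi by [-0.0503  0.0503] bx max 0.11160408620549751 240
```

View pics/f4.png

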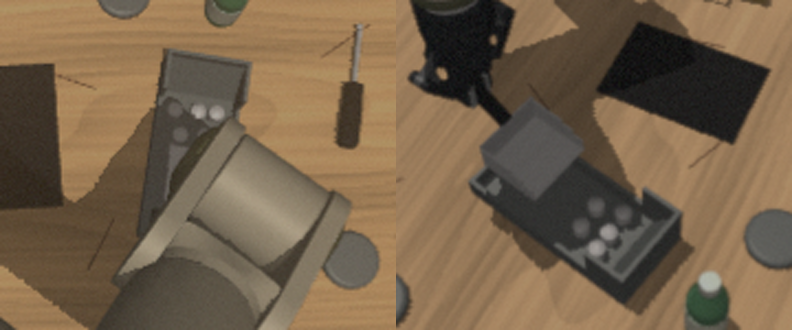

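The scene view shows the scoop over the empty near half of the bin, about 1.6 mm to one side of the centre line. I'll shift it 1.5 mm and descend.

Request:
{"method": "step_arm", "body": {
  "series": [
    [[0,0.005,0.05,0,0,0],[0,0.01,0.12,0,0,0],[0,0.015,0.2,0,0.002,0],[0,0.015,0.28,0,0.004,0],[0,0.015,0.36,0,0.006,0],[0,0.015,0.45,0,0.007,0],[0,0.015,0.53,0,0.008,0],[0,0.015,0.61,0,0.009,0],[0,0.015,0.67,0,0.01,0],[0,0.015,0.705,0,0.011,0]]
  ]
}}

```text
time_s: 11.65
ee_pos: [0.4341, -0.188, 0.0479]
tcp_rot: [[-0.982, 0.187, -0.018], [0.187, 0.982, 0.004], [0.018, 0.0, -1.0]]
contact_force: [-1.0, 0.5, 1.0]
finger_gap: 0.145
grasp_force: 97.8
```

```bash
python3 - <<'E'
from h import *
s=read_state(); R,p=np.array(s['tcp_rot']),np.array(s['ee_pos']); print(p,s['time_s'],s['contact_force'])
print('lip z',(p+R@LIP)[2])
c,W=cloud('scene'); d=W-[.5555,-.2128,0]; a=np.radians(-10.8); bx=d[...,0]*np.cos(a)+d[...,1]*np.sin(a); by=-d[...,0]*np.sin(a)+d[...,1]*np.cos(a); z=W[...,2]
m=(bx>-.09)&(bx<-.0)&(abs(by)<.043)&(z>.012)&(z<.046)
print('scoop bx',np.round(np.percentile(bx[m],[1,99]),4),'by',np.round(np.percentile(by[m],[1,99]),4))
m=(bx>-.045)&(bx<-.018)&(abs(by)<.03); print('floor z',np.median(z[m]))
T=lambda x,z,t:tool(binp(x,.0006,z),-10.8,t)
a=rows(R,p,[T(.074,.0062,-1)],[10])
b=rows(*a,[T(.0765,.0080,4),T(.090,.028,30)],[2,8])
c=rows(*b,[T(.094,.036,36),T(.090,.070,36)],[4,6])
E
```

```text
[ 0.43408333 -0.18796084  0.04786492] 11.65 [-1.01725608  0.48506554  1.01107039]
lip z 0.005169114366273701
scoop bx [-0.0854 -0.0142] by [-0.0389  0.042 ]
floor z 0.006703935924649143
[[-0.085, -0.001, -0.002, 0.0, -0.0, 0.0], [-0.169, -0.002, -0.005, 0.0, -0.0, 0.0], [-0.254, -0.003, -0.007, 0.0, -0.0, 0.0], [-0.338, -0.004, -0.01, 0.0, -0.0, 0.0], [-0.423, -0.005, -0.012, 0.0, -0.0, 0.0], [-0.508, -0.006, -0.015, 0.0, -0.0, 0.0], [-0.592, -0.007, -0.017, 0.0, -0.0, 0.0], [-0.677, -0.008, -0.02, 0.0, -0.001, 0.0], [-0.762, -0.01, -0.022, 0.0, -0.001, 0.0], [-0.846, -0.011, -0.025, 0.0, -0.001, 0.0]]
[[0.003, -0.0, 0.041, 0.0, -0.028, -0.0], [0.006, 0.0, 0.082, 0.0, -0.056, -0.0], [-0.008, -0.0, 0.125, -0.0, -0.092, -0.0], [-0.023, -0.0, 0.168, -0.0, -0.128, 0.0], [-0.037, 0.0, 0.211, -0.0, -0.164, -0.0], [-0.052, -0.0, 0.253, -0.0, -0.2, 0.0], [-0.066, -0.0, 0.296, 0.0, -0.236, -0.0], [-0.081, 0.0, 0.339, -0.0, -0.272, 0.0], [-0.095, 0.0, 0.382, -0.0, -0.308, -0.0], [-0.11, -0.0, 0.424, -0.0, -0.344, -0.0]]
[[-0.01, 0.0, 0.018, -0.0, -0.017, -0.0], [-0.019, 0.0, 0.036, -0.0, -0.033, 0.0], [-0.029, -0.0, 0.054, 0.0, -0.05, -0.0], [-0.038, -0.0, 0.072, -0.0, -0.067, -0.0], [-0.061, -0.0, 0.02, -0.0, -0.067, 0.0], [-0.084, 0.0, -0.033, -0.0, -0.067, 0.0], [-0.106, -0.0, -0.085, -0.0, -0.067, 0.0], [-0.129, -0.0, -0.138, -0.0, -0.067, 0.0], [-0.151, 0.0, -0.19, -0.0, -0.067, 0.0], [-0.174, 0.0, -0.242, -0.0, -0.067, 0.0]]
```

The lip is just touching the bin floor at 1 N. The back edge limits the tilt while the lip climbs the ramp, so I'll recompute that part. The push along the floor goes first.

Request:
{"method": "step_arm", "body": {
  "series": [
    [[-0.08,-0.002,0,0,0,0],[-0.17,-0.004,0,0,0,0],[-0.25,-0.006,0,0,0,0],[-0.34,-0.008,0,0,0,0],[-0.42,-0.01,0,0,0,0],[-0.51,-0.012,0,0,0,0],[-0.6,-0.012,0,0,0,0],[-0.68,-0.012,0,0,0,0],[-0.76,-0.012,0,0,0,0],[-0.84,-0.012,0,0,0,0]]
  ]
}}

```text
time_s: 12.53
ee_pos: [0.512, -0.2035, 0.0471]
tcp_rot: [[-0.982, 0.185, -0.031], [0.185, 0.983, 0.007], [0.032, 0.002, -0.999]]
contact_force: [-25.3, 8.5, 18.1]
finger_gap: 0.141
grasp_force: 100.1
```

```bash
python3 - <<'E'
from h import *
s=read_state(); R,p=np.array(s['tcp_rot']),np.array(s['ee_pos']); L=p+R@LIP
a=np.radians(-10.8); d=L-[.5555,-.2128,0]; print('lip bin',d[0]*np.cos(a)+d[1]*np.sin(a),-d[0]*np.sin(a)+d[1]*np.cos(a),L[2],s['contact_force'],s['time_s'])
y=-d[0]*np.sin(a)+d[1]*np.cos(a)
c,W=cloud('scene'); cv2.imwrite('pics/s5.png',cv2.resize(c['color'][210:330,220:380,::-1],None,fx=4.5,fy=4.5,interpolation=cv2.INTER_CUBIC))
T=lambda x,z,t:tool(binp(x,y,z),-10.8,t)
a=rows(R,p,[T(.0765,.0070,0),T(.0895,.0275,15)],[2,8])
b=rows(*a,[T(.099,.043,29),T(.098,.055,34)],[7,3])
c=rows(*b,[T(.090,.105,34)],[10])
E
```

```text
lip bin 0.06814885668639568 0.0013791632778564298 0.0028995286513669033 [-25.28779611   8.5350273   18.13790159] 12.5333
[[-0.035, 0.002, -0.004, 0.0, -0.01, 0.001], [-0.07, 0.003, -0.007, 0.001, -0.02, 0.002], [-0.078, 0.003, 0.006, 0.001, -0.041, 0.002], [-0.087, 0.003, 0.018, 0.001, -0.062, 0.002], [-0.095, 0.003, 0.031, 0.001, -0.083, 0.002], [-0.103, 0.003, 0.044, 0.001, -0.104, 0.002], [-0.112, 0.003, 0.057, 0.001, -0.124, 0.002], [-0.12, 0.003, 0.069, 0.001, -0.145, 0.002], [-0.128, 0.003, 0.082, 0.001, -0.166, 0.002], [-0.137, 0.003, 0.095, 0.001, -0.187, 0.002]]
[[-0.01, -0.0, 0.023, -0.0, -0.022, 0.0], [-0.019, -0.0, 0.046, -0.0, -0.044, 0.0], [-0.029, -0.0, 0.07, -0.0, -0.067, 0.0], [-0.039, 0.0, 0.093, 0.0, -0.089, 0.0], [-0.048, -0.0, 0.116, 0.0, -0.111, 0.0], [-0.058, 0.0, 0.139, -0.0, -0.133, -0.0], [-0.068, -0.0, 0.163, -0.0, -0.156, -0.0], [-0.073, 0.0, 0.158, 0.0, -0.174, -0.0], [-0.078, -0.0, 0.154, -0.0, -0.193, -0.0], [-0.083, 0.0, 0.15, -0.0, -0.211, -0.0]]
[[-0.021, 0.0, -0.046, -0.0, 0.0, 0.0], [-0.043, -0.0, -0.092, -0.0, 0.0, 0.0], [-0.064, 0.0, -0.138, -0.0, 0.0, 0.0], [-0.085, -0.0, -0.184, -0.0, 0.0, 0.0], [-0.107, 0.0, -0.23, -0.0, 0.0, 0.0], [-0.128, 0.0, -0.276, -0.0, 0.0, 0.0], [-0.149, 0.0, -0.321, -0.0, 0.0, 0.0], [-0.171, 0.0, -0.367, -0.0, 0.0, 0.0], [-0.192, 0.0, -0.413, -0.0, 0.0, 0.0], [-0.213, 0.0, -0.459, -0.0, 0.0, 0.0]]
```

View pics/s5.png

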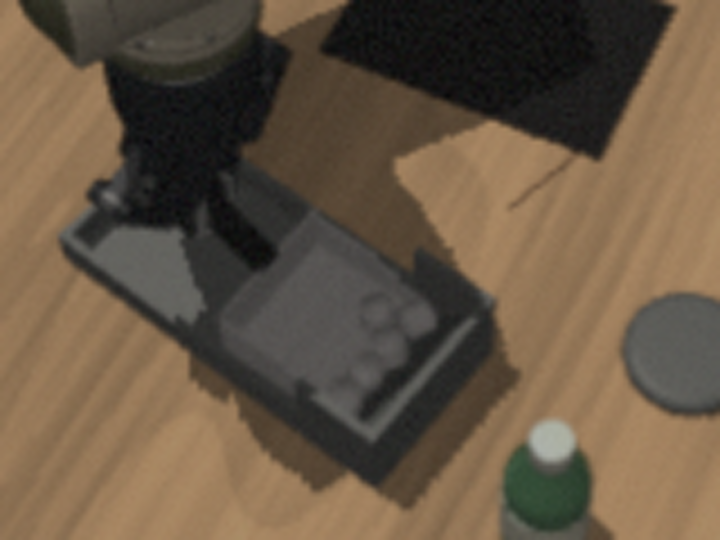

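The blocks are lined up at the ramp foot against and over the lip, near (380,350) in the crop, with 25 N on the tool. I'll check how the scoop sits in the hand and where the blocks are.

```bash
cat >> h.py <<'E'
def binc(n):
    c,W=cloud(n); d=W-[.5555,-.2128,0]; a=np.radians(-10.8)
    return c,W,d[...,0]*np.cos(a)+d[...,1]*np.sin(a),-d[...,0]*np.sin(a)+d[...,1]*np.cos(a),W[...,2]
E
python3 - <<'E'
from h import *
c,W,bx,by,z=binc('scene')
m=(bx>-.03)&(bx<.03)&(abs(by)<.038)&(z>.036)&(z<.05); print('back wall top bx',np.round(np.percentile(bx[m],[3,50,97]),4),np.round(np.percentile(z[m],[50,97]),4),m.sum())
for x in np.arange(-.002,.11,.006):
    m=(bx>x)&(bx<x+.006)&(abs(by)<.036); q=z[m]
    print(round(x+.003,3),m.sum(),np.round(np.percentile(q,[5,25,50,75,95])*1000,1) if m.sum()>5 else '')
print(landmark_of('scene','scoop')[:3],landmark_of('scene','scoop_lip')[:3])
E
```

```text
back wall top bx [-0.0141  0.001   0.0087] [0.0416 0.0496] 81
0.001 577 [  9.   37.1 243.5 314.4 336.6]
0.007 231 [  5.8 279.7 312.8 326.2 336.5]
0.013 201 [  5.6   9.2 305.5 317.6 333.6]
0.019 132 [  5.    7.3 291.4 322.  330.8]
0.025 130 [  3.9   7.  292.8 309.9 321.1]
0.031 56 [ 4.   5.7  6.6  8.2 10. ]
0.037 60 [ 3.3  5.6  6.8  8.5 10.3]
0.043 50 [ 4.2  5.6  6.6  8.2 20.8]
0.049 54 [ 2.9  4.8  6.8  9.2 27.3]
0.055 55 [ 3.9  6.   7.5 23.9 28.2]
0.061 33 [11.9 19.3 22.1 23.5 26.7]
0.067 56 [21.5 23.9 25.2 26.7 28.5]
0.073 83 [ 5.5 23.5 25.5 27.1 29.7]
0.079 99 [ 6.  12.9 19.2 24.5 27.7]
0.085 41 [13.3 15.8 18.  20.  21.7]
0.091 38 [21.6 23.3 24.6 27.2 29. ]
0.097 37 [30.3 32.3 33.8 35.7 37.6]
0.103 7 [45.7 56.  56.9 57.7 58.7]
0.109 293 [ 0.1 16.3 37.1 55.3 60.4]
[{'at': [0.5922, -0.218, 0.0063], 'conf': 0.89}, {'at': [0.5567, 0.437, 0.0026], 'conf': 0.68}, {'at': [0.2729, 0.3497, 0.004], 'conf': 0.57}] [{'at': [0.6294, -0.231, 0.0048], 'conf': 0.72}, {'at': [0.5211, 0.4426, -0.0033], 'conf': 0.62}]
```

```bash
python3 - <<'E'
from h import *
T=lambda x,z,t:tool(binp(x,0,z),-10.8,t)
a=rows(*T(.0734,.0065,-1),[T(.0735,.007,1),T(.087,.0235,13)],[2,8])
b=rows(*a,[T(.0975,.039,27),T(.096,.052,33)],[7,3])
c=rows(*b,[T(.090,.105,34)],[10])
E
```

```text
[[0.006, -0.0, 0.018, -0.0, -0.011, 0.0], [0.013, -0.0, 0.035, 0.0, -0.022, 0.0], [0.002, 0.0, 0.045, -0.0, -0.039, 0.0], [-0.008, -0.0, 0.055, 0.0, -0.056, -0.0], [-0.018, -0.0, 0.065, 0.0, -0.072, 0.0], [-0.028, 0.0, 0.075, 0.0, -0.089, 0.0], [-0.038, 0.0, 0.085, 0.0, -0.106, -0.0], [-0.048, 0.0, 0.095, 0.0, -0.122, 0.0], [-0.059, 0.0, 0.105, -0.0, -0.139, 0.0], [-0.069, 0.0, 0.116, -0.0, -0.156, 0.0]]
[[-0.01, 0.0, 0.023, 0.0, -0.022, 0.0], [-0.021, -0.0, 0.046, -0.0, -0.044, 0.0], [-0.031, 0.0, 0.069, 0.0, -0.067, -0.0], [-0.042, -0.0, 0.092, -0.0, -0.089, -0.0], [-0.052, -0.0, 0.115, 0.0, -0.111, -0.0], [-0.062, -0.0, 0.138, 0.0, -0.133, -0.0], [-0.073, -0.0, 0.16, 0.0, -0.156, -0.0], [-0.076, -0.0, 0.159, -0.0, -0.178, -0.0], [-0.079, -0.0, 0.158, -0.0, -0.2, -0.0], [-0.082, -0.0, 0.157, -0.0, -0.222, -0.0]]
[[-0.023, 0.0, -0.046, -0.0, -0.001, -0.0], [-0.046, -0.0, -0.091, 0.0, -0.002, 0.0], [-0.069, -0.0, -0.137, 0.0, -0.003, -0.0], [-0.093, 0.0, -0.183, -0.0, -0.004, -0.0], [-0.116, 0.0, -0.229, -0.0, -0.006, -0.0], [-0.139, 0.0, -0.274, -0.0, -0.007, 0.0], [-0.162, -0.0, -0.32, -0.0, -0.008, -0.0], [-0.185, 0.0, -0.366, 0.0, -0.009, -0.0], [-0.208, 0.0, -0.411, 0.0, -0.01, 0.0], [-0.231, 0.0, -0.457, 0.0, -0.011, -0.0]]
```

Request:
{"method": "step_arm", "body": {
  "series": [
    [[0.005,0,0.018,0,-0.011,0],[0.013,0,0.035,0,-0.022,0],[0.002,0,0.045,0,-0.039,0],[-0.008,0,0.055,0,-0.056,0],[-0.018,0,0.065,0,-0.072,0],[-0.028,0,0.075,0,-0.089,0],[-0.038,0,0.085,0,-0.106,0],[-0.048,0,0.095,0,-0.122,0],[-0.059,0,0.105,0,-0.139,0],[-0.069,0,0.115,0,-0.156,0]]
  ],
  "newtons": 120
}}

```text
time_s: 13.57
ee_pos: [0.5235, -0.2064, 0.0357]
tcp_rot: [[-0.957, 0.187, 0.223], [0.182, 0.982, -0.043], [-0.227, -0.0, -0.974]]
contact_force: [1.0, -0.3, -2.0]
finger_gap: 0.138
grasp_force: 119.0
```

```bash
python3 - <<'E'
from h import *
s=read_state(); R,p=np.array(s['tcp_rot']),np.array(s['ee_pos']); L=p+R@LIP
a=np.radians(-10.8); d=L-[.5555,-.2128,0]; print('lip bin',d[0]*np.cos(a)+d[1]*np.sin(a),-d[0]*np.sin(a)+d[1]*np.cos(a),L[2],s['contact_force'],s['time_s'],np.degrees(np.arcsin(-R[2,0])))
c,W=cloud('scene'); cv2.imwrite('pics/s6.png',cv2.resize(c['color'][210:330,220:380,::-1],None,fx=4.5,fy=4.5,interpolation=cv2.INTER_CUBIC))
E
```

```text
lip bin 0.08762926756289897 0.00026035481758013984 0.022050192917256135 [ 1.04743293 -0.30619095 -2.02849009] 13.5667 13.128401470417113
```

View pics/s6.png

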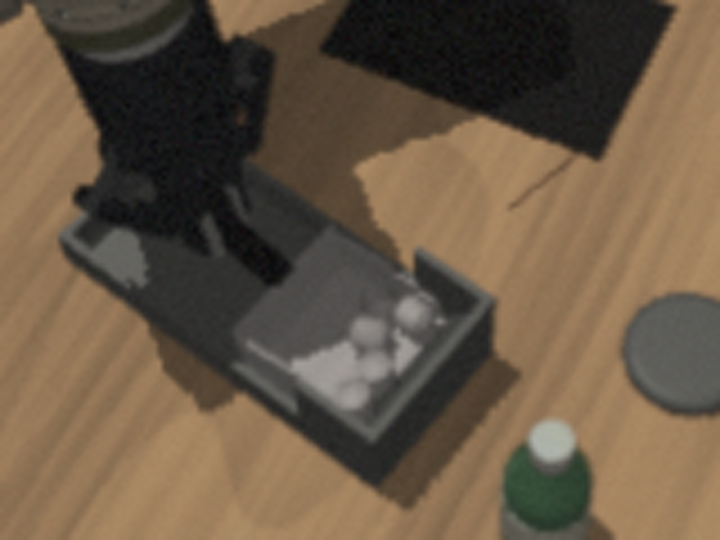

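The crop shows at least four blocks now riding inside the scoop, around (380,350), with the load gone. I'll tilt further and lift.

Request:
{"method": "step_arm", "body": {
  "series": [
    [[-0.01,0,0.023,0,-0.022,0],[-0.021,0,0.046,0,-0.044,0],[-0.031,0,0.069,0,-0.067,0],[-0.04,0,0.092,0,-0.089,0],[-0.05,0,0.115,0,-0.111,0],[-0.06,0,0.137,0,-0.133,0],[-0.07,0,0.158,0,-0.156,0],[-0.074,0,0.157,0,-0.178,0],[-0.077,0,0.156,0,-0.2,0],[-0.08,0,0.155,0,-0.222,0]]
  ]
}}

```text
time_s: 14.45
ee_pos: [0.5422, -0.2076, 0.0315]
tcp_rot: [[-0.832, 0.199, 0.517], [0.171, 0.98, -0.102], [-0.527, 0.004, -0.85]]
contact_force: [-0.2, -0.1, -1.8]
finger_gap: 0.136
grasp_force: 118.9
```

Request:
{"method": "step_arm", "body": {
  "series": [
    [[-0.01,0,-0.03,0,0,0],[-0.035,0,-0.07,0,0,0],[-0.06,0,-0.12,0,0,0],[-0.09,0,-0.17,0,0,0],[-0.115,0,-0.22,0,0,0],[-0.14,0,-0.27,0,0,0],[-0.165,0,-0.33,0,0,0],[-0.19,0,-0.38,0,0,0],[-0.215,0,-0.43,0,0,0],[-0.23,0,-0.46,0,0,0]]
  ]
}}

```text
time_s: 15.28
ee_pos: [0.5383, -0.207, 0.0847]
tcp_rot: [[-0.834, 0.19, 0.518], [0.159, 0.982, -0.104], [-0.529, -0.004, -0.849]]
contact_force: [0.3, -0.4, -1.5]
finger_gap: 0.14
grasp_force: 118.8
```

```bash
python3 - <<'E'
from h import *
s=read_state(); R,p=np.array(s['tcp_rot']),np.array(s['ee_pos']); L=p+R@LIP
print('lip',L,p,s['contact_force'],s['time_s'],np.degrees(np.arcsin(-R[2,0])),s['finger_gap'])
c,W=cloud('scene'); cv2.imwrite('pics/s7.png',cv2.resize(c['color'][160:330,210:390,::-1],None,fx=3.5,fy=3.5,interpolation=cv2.INTER_CUBIC))
for n in['scene']: print(len([d for d in landmark_of(n,'block1') if d['conf']>.2]),[(np.round(d['at'],3).tolist(),round(d['conf'],2)) for d in landmark_of(n,'block1')])
# carry to the tray
F=lambda x,y,z,yaw,t:tool((x,y,z),yaw,t)
E
```

```text
lip [ 0.65444303 -0.22935168  0.11050184] [ 0.53834895 -0.20695987  0.0847117 ] [ 0.28514191 -0.43674067 -1.53960587] 15.2833 31.907768311828505 0.14014736936489972
4 [([0.601, -0.252, 0.089], 0.58), ([0.598, -0.201, 0.086], 0.56), ([0.595, -0.234, 0.092], 0.48), ([0.639, -0.2, 0.11], 0.44)]
```

View pics/s7.png

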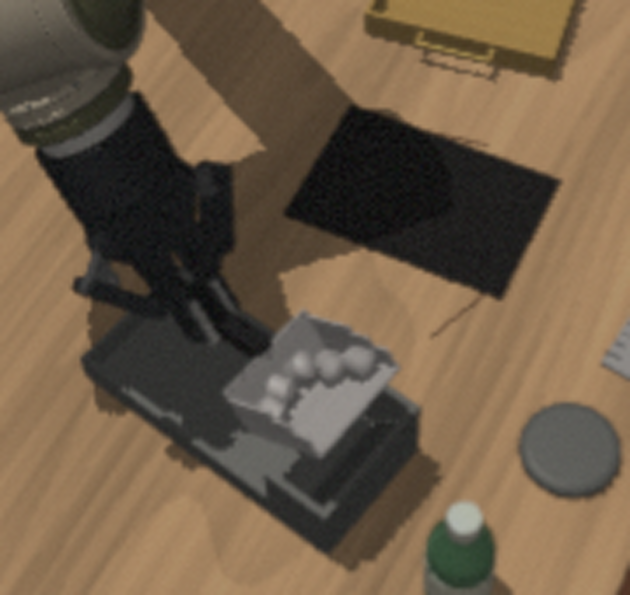

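All the blocks look to be in the tilted scoop, at (270–370, 350–400) in the crop, with none visible in the bin. I'll carry it to the tray.

```bash
cat >> h.py <<'E'
def tray(x,z,t): return tool(binp(x,0,z,(.5365,.2135),8.8),8.8,t)
E
python3 - <<'E'
from h import *
s=read_state(); R,p=np.array(s['tcp_rot']),np.array(s['ee_pos'])
A=tray(0,.10,30); n=5
sl=Slerp([0,1],Rn.from_matrix([R,A[0]]))
cur=(R,p)
for i in range(1,n+1):
    T=(sl(i/n).as_matrix(),p+(A[1]-p)*i/n); q=(cur[0].T@(T[1]-cur[1]))/.1; a=Rn.from_matrix(cur[0].T@T[0]).as_rotvec()/(np.pi/2); print(np.round(q,3),np.round(a,4)); cur=T
E
```

```text
[ 0.335  0.744 -0.197] [-0.023   0.0041 -0.0377]
[ 0.291  0.769 -0.168] [-0.023   0.0041 -0.0377]
[ 0.246  0.79  -0.138] [-0.023   0.0041 -0.0377]
[ 0.2    0.808 -0.107] [-0.023   0.0041 -0.0377]
[ 0.152  0.822 -0.077] [-0.023   0.0041 -0.0377]
```

Request:
{"method": "step_arm", "body": {
  "series": [
    [[0.02,0.04,-0.01,-0.001,0,-0.002],[0.05,0.1,-0.03,-0.003,0,-0.005],[0.08,0.18,-0.05,-0.006,0.001,-0.009],[0.12,0.26,-0.07,-0.008,0.001,-0.013],[0.15,0.34,-0.09,-0.01,0.002,-0.017],[0.19,0.42,-0.11,-0.013,0.002,-0.021],[0.225,0.5,-0.13,-0.015,0.003,-0.025],[0.26,0.58,-0.155,-0.018,0.003,-0.03],[0.3,0.66,-0.175,-0.02,0.004,-0.034],[0.335,0.745,-0.197,-0.023,0.004,-0.038]]
  ]
}}

```text
time_s: 16.27
ee_pos: [0.5139, -0.1253, 0.0826]
tcp_rot: [[-0.846, 0.123, 0.518], [0.104, 0.992, -0.066], [-0.523, -0.002, -0.853]]
contact_force: [-0.5, 0.6, -1.1]
finger_gap: 0.137
grasp_force: 118.9
```

Request:
{"method": "step_arm", "body": {
  "series": [
    [[0.03,0.077,-0.017,-0.002,0,-0.004],[0.06,0.154,-0.034,-0.005,0.001,-0.008],[0.087,0.231,-0.05,-0.007,0.001,-0.011],[0.116,0.308,-0.067,-0.009,0.002,-0.015],[0.145,0.385,-0.084,-0.012,0.002,-0.019],[0.175,0.462,-0.1,-0.014,0.002,-0.023],[0.204,0.539,-0.118,-0.016,0.003,-0.026],[0.233,0.616,-0.134,-0.018,0.003,-0.03],[0.262,0.693,-0.151,-0.021,0.004,-0.034],[0.29,0.77,-0.168,-0.023,0.004,-0.038]]
  ]
}}

```text
time_s: 17.1
ee_pos: [0.4903, -0.0449, 0.0816]
tcp_rot: [[-0.855, 0.054, 0.516], [0.045, 0.999, -0.03], [-0.517, -0.002, -0.856]]
contact_force: [-0.5, -0.7, -2.6]
finger_gap: 0.141
grasp_force: 118.9
```

Request:
{"method": "step_arm", "body": {
  "series": [
    [[0.025,0.079,-0.014,-0.002,0,-0.004],[0.05,0.158,-0.028,-0.005,0.001,-0.008],[0.074,0.237,-0.041,-0.007,0.001,-0.011],[0.098,0.316,-0.055,-0.009,0.002,-0.015],[0.123,0.395,-0.069,-0.012,0.002,-0.019],[0.148,0.474,-0.083,-0.014,0.002,-0.023],[0.172,0.553,-0.097,-0.016,0.003,-0.026],[0.197,0.632,-0.11,-0.018,0.003,-0.03],[0.221,0.711,-0.124,-0.021,0.004,-0.034],[0.246,0.79,-0.138,-0.023,0.004,-0.038]]
  ]
}}

```text
time_s: 17.93
ee_pos: [0.4665, 0.0355, 0.0805]
tcp_rot: [[-0.859, -0.016, 0.512], [-0.015, 1.0, 0.006], [-0.512, -0.002, -0.859]]
contact_force: [0.3, 0.2, -1.3]
finger_gap: 0.138
grasp_force: 119.0
```

Request:
{"method": "step_arm", "body": {
  "series": [
    [[0.02,0.081,-0.011,-0.002,0,-0.004],[0.04,0.162,-0.021,-0.005,0.001,-0.008],[0.06,0.242,-0.032,-0.007,0.001,-0.011],[0.08,0.323,-0.043,-0.009,0.002,-0.015],[0.1,0.404,-0.054,-0.012,0.002,-0.019],[0.12,0.485,-0.064,-0.014,0.002,-0.023],[0.14,0.566,-0.075,-0.016,0.003,-0.026],[0.16,0.646,-0.086,-0.018,0.003,-0.03],[0.18,0.727,-0.096,-0.021,0.004,-0.034],[0.2,0.808,-0.107,-0.023,0.004,-0.038]]
  ]
}}

```text
time_s: 18.77
ee_pos: [0.4432, 0.1158, 0.0817]
tcp_rot: [[-0.861, -0.086, 0.502], [-0.075, 0.996, 0.043], [-0.503, -0.0, -0.864]]
contact_force: [0.5, -0.4, -1.2]
finger_gap: 0.141
grasp_force: 119.0
```

Request:
{"method": "step_arm", "body": {
  "series": [
    [[0.016,0.09,-0.008,-0.002,0,-0.004],[0.033,0.18,-0.017,-0.005,0.001,-0.008],[0.05,0.27,-0.025,-0.007,0.001,-0.011],[0.066,0.36,-0.034,-0.009,0.002,-0.015],[0.083,0.45,-0.042,-0.012,0.002,-0.019],[0.1,0.54,-0.05,-0.014,0.002,-0.023],[0.117,0.63,-0.059,-0.016,0.003,-0.026],[0.132,0.71,-0.067,-0.018,0.003,-0.03],[0.145,0.78,-0.073,-0.021,0.004,-0.034],[0.152,0.822,-0.077,-0.023,0.004,-0.038]]
  ]
}}

```text
time_s: 19.6
ee_pos: [0.4191, 0.1964, 0.0806]
tcp_rot: [[-0.857, -0.156, 0.492], [-0.135, 0.988, 0.079], [-0.498, 0.001, -0.867]]
contact_force: [-0.2, 0.2, -2.0]
finger_gap: 0.141
grasp_force: 118.9
```

```bash
python3 - <<'E'
from h import *
s=read_state(); R,p=np.array(s['tcp_rot']),np.array(s['ee_pos']); print('lip',p+R@LIP,s['time_s'],s['finger_gap'],np.degrees(np.arcsin(-R[2,0])),np.round(s['joint_positions'],0))
c,W=cloud('scene')
d=W-[.5365,.2135,0]; a=np.radians(8.8); tx=d[...,0]*np.cos(a)+d[...,1]*np.sin(a); ty=-d[...,0]*np.sin(a)+d[...,1]*np.cos(a); z=W[...,2]
m=(tx>-.09)&(tx<.03)&(abs(ty)<.055)&(z>.05)&(z<.13)
print('scoop tx',np.round(np.percentile(tx[m],[1,99]),4),'ty',np.round(np.percentile(ty[m],[1,99]),4),'z',np.percentile(z[m],[1,99]))
print('blocks',[(np.round(o['at'],3).tolist(),round(o['conf'],2)) for o in landmark_of('scene','block1')])
a=rows(R,p,[tray(0,.048,0)],[10]); b=rows(*a,[tray(-.005,.016,-18)],[10]); c=rows(*b,[tray(-.02,.013,-36)],[10]); d=rows(*c,[tray(-.035,.018,-45)],[10])
E
```

```text
lip [0.53670654 0.21494519 0.10218403] 19.6 0.14095960344630296 29.865389310007977 [ 11.  19. 121.  -5.  10. -83.]
scoop tx [-0.0863 -0.0001] ty [-0.0405  0.0441] z [0.07366314 0.11184469]
blocks [([0.554, -0.209, -0.005], 0.74), ([0.509, 0.24, 0.1], 0.6), ([0.494, 0.228, 0.089], 0.57), ([0.48, 0.192, 0.082], 0.46), ([0.478, 0.221, 0.078], 0.45)]
[[-0.008, -0.001, -0.005, 0.0, 0.033, 0.0], [-0.016, -0.002, -0.009, 0.0, 0.066, 0.0], [-0.024, -0.003, -0.014, 0.0, 0.1, 0.001], [-0.032, -0.004, -0.018, 0.0, 0.133, 0.001], [-0.04, -0.005, -0.023, 0.001, 0.166, 0.001], [-0.048, -0.006, -0.028, 0.001, 0.199, 0.001], [-0.056, -0.007, -0.032, 0.001, 0.232, 0.001], [-0.064, -0.008, -0.037, 0.001, 0.265, 0.001], [-0.072, -0.009, -0.041, 0.001, 0.299, 0.002], [-0.08, -0.011, -0.046, 0.001, 0.332, 0.002]]
[[-0.013, 0.0, -0.001, 0.0, 0.02, -0.0], [-0.026, -0.0, -0.002, 0.0, 0.04, -0.0], [-0.039, 0.0, -0.004, 0.0, 0.06, -0.0], [-0.053, -0.0, -0.005, 0.0, 0.08, -0.0], [-0.066, 0.0, -0.006, -0.0, 0.1, -0.0], [-0.079, 0.0, -0.007, -0.0, 0.12, -0.0], [-0.092, -0.0, -0.009, -0.0, 0.14, -0.0], [-0.105, 0
[... 201 characters left out ...]
.0, -0.077, 0.0, 0.06, -0.0], [-0.019, -0.0, -0.103, 0.0, 0.08, -0.0], [-0.024, -0.0, -0.129, 0.0, 0.1, -0.0], [-0.029, 0.0, -0.155, -0.0, 0.12, -0.0], [-0.034, 0.0, -0.18, -0.0, 0.14, -0.0], [-0.038, -0.0, -0.206, -0.0, 0.16, -0.0], [-0.043, 0.0, -0.232, 0.0, 0.18, -0.0], [-0.048, -0.0, -0.258, 0.0, 0.2, -0.0]]
[[0.007, 0.0, -0.013, 0.0, 0.01, -0.0], [0.015, 0.0, -0.025, 0.0, 0.02, 0.0], [0.022, 0.0, -0.038, 0.0, 0.03, -0.0], [0.029, 0.0, -0.05, 0.0, 0.04, -0.0], [0.037, -0.0, -0.063, -0.0, 0.05, 0.0], [0.044, -0.0, -0.075, 0.0, 0.06, -0.0], [0.051, -0.0, -0.088, 0.0, 0.07, -0.0], [0.059, 0.0, -0.1, 0.0, 0.08, -0.0], [0.066, 0.0, -0.113, 0.0, 0.09, 0.0], [0.073, 0.0, -0.126, 0.0, 0.1, 0.0]]
```

Request:
{"method": "step_arm", "body": {
  "series": [
    [[-0.008,0,-0.005,0,0.033,0],[-0.016,0,-0.01,0,0.066,0],[-0.024,0,-0.014,0,0.1,0],[-0.032,-0.004,-0.018,0,0.133,0],[-0.04,-0.005,-0.023,0,0.166,0],[-0.048,-0.006,-0.028,0,0.2,0],[-0.056,-0.007,-0.032,0,0.232,0],[-0.064,-0.008,-0.037,0,0.265,0],[-0.072,-0.01,-0.041,0,0.3,0.001],[-0.08,-0.01,-0.046,0,0.332,0.002]]
  ]
}}

```text
time_s: 20.53
ee_pos: [0.4246, 0.195, 0.0888]
tcp_rot: [[-0.988, -0.151, -0.002], [-0.151, 0.988, 0.002], [0.002, 0.002, -1.0]]
contact_force: [0.6, 0.0, -1.4]
finger_gap: 0.138
grasp_force: 118.7
```

Request:
{"method": "step_arm", "body": {
  "series": [
    [[-0.013,0,0,0,0.02,0],[-0.026,0,0,0,0.04,0],[-0.04,0,-0.004,0,0.06,0],[-0.053,0,-0.005,0,0.08,0],[-0.066,0,-0.006,0,0.1,0],[-0.08,0,-0.007,0,0.12,0],[-0.092,0,-0.01,0,0.14,0],[-0.105,0,-0.01,0,0.16,0],[-0.118,0,-0.01,0,0.18,0],[-0.13,0,-0.012,0,0.2,0]]
  ]
}}

```text
time_s: 21.37
ee_pos: [0.4375, 0.197, 0.0897]
tcp_rot: [[-0.94, -0.151, -0.307], [-0.145, 0.988, -0.045], [0.31, 0.002, -0.951]]
contact_force: [-0.8, 0.2, -0.9]
finger_gap: 0.137
grasp_force: 118.7
```

Request:
{"method": "step_arm", "body": {
  "series": [
    [[-0.005,0,-0.026,0,0.02,0],[-0.01,0,-0.052,0,0.04,0],[-0.014,0,-0.077,0,0.06,0],[-0.02,0,-0.103,0,0.08,0],[-0.024,0,-0.13,0,0.1,0],[-0.03,0,-0.155,0,0.12,0],[-0.034,0,-0.18,0,0.14,0],[-0.038,0,-0.206,0,0.16,0],[-0.043,0,-0.232,0,0.18,0],[-0.048,0,-0.258,0,0.2,0]]
  ]
}}

```text
time_s: 22.2
ee_pos: [0.45, 0.1989, 0.1128]
tcp_rot: [[-0.799, -0.151, -0.582], [-0.124, 0.988, -0.087], [0.588, 0.003, -0.809]]
contact_force: [0.0, 0.0, -1.3]
finger_gap: 0.141
grasp_force: 118.8
```

```bash
python3 - <<'E'
from h import *
s=read_state(); R,p=np.array(s['tcp_rot']),np.array(s['ee_pos']); print('lip',p+R@LIP,p,s['time_s'],np.degrees(np.arcsin(-R[2,0])),s['contact_force'],np.round(s['joint_positions'],0))
c,W=cloud('scene'); cv2.imwrite('pics/s8.png',cv2.resize(c['color'][100:220,280:440,::-1],None,fx=4.5,fy=4.5,interpolation=cv2.INTER_CUBIC))
print('blocks',[(np.round(o['at'],3).tolist(),round(o['conf'],2)) for o in landmark_of('scene','block1')])
E
```

```text
lip [0.5174829  0.20949089 0.01291949] [0.45000416 0.19890644 0.11281417] 22.2 -36.03457766929144 [ 0.01927637  0.02401981 -1.2978189 ] [ 10.  39.  72.   1. 104. -89.]
blocks [([0.552, 0.251, 0.016], 0.6), ([0.582, 0.196, 0.01], 0.56), ([0.529, 0.245, 0.014], 0.56), ([0.573, 0.186, 0.012], 0.53), ([0.538, 0.224, 0.016], 0.41)]
```

View pics/s8.png

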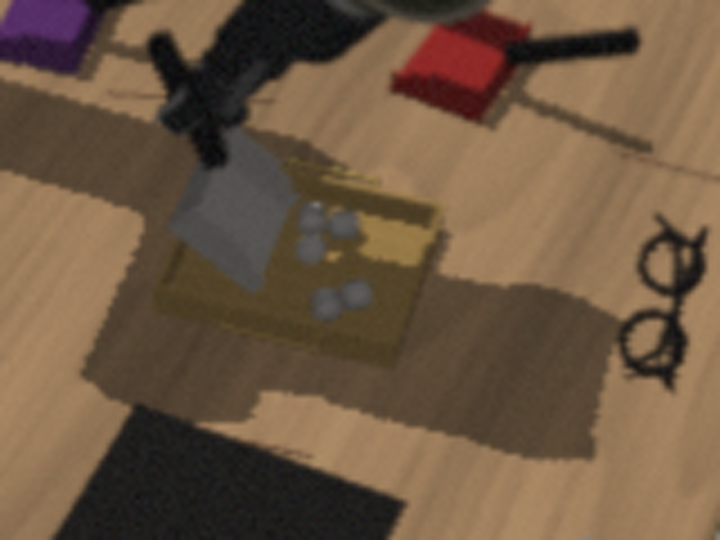

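All five blocks are in the tray, at (310–360, 215–300) in the crop, and the scoop is empty. I'll back up and carry the scoop, level, to above the mat.

```bash
python3 - <<'E'
from h import *
s=read_state(); R,p=np.array(s['tcp_rot']),np.array(s['ee_pos'])
a=(R,p+np.array([-.01,0,.07])); rows(R,p,[a],[2])
E=Rn.from_euler('z',3.1,degrees=True).as_matrix()@np.diag([-1,1,-1]); pe=np.array([.516,-.0065,.10])
sl=Slerp([0,1],Rn.from_matrix([a[0],E])); cur=a
for i in (1,2,3):
    T=(sl(i/3).as_matrix(),a[1]+(pe-a[1])*i/3); rows(*cur,[T],[2]); cur=T
E
```

```text
[[0.246, 0.008, -0.254, 0.0, 0.0, -0.0], [0.491, 0.017, -0.508, 0.0, 0.0, -0.0]]
[[-0.139, -0.358, 0.067, -0.003, -0.067, 0.01], [-0.278, -0.716, 0.135, -0.006, -0.133, 0.02]]
[[-0.134, -0.354, 0.093, -0.003, -0.067, 0.01], [-0.267, -0.708, 0.185, -0.006, -0.133, 0.02]]
[[-0.123, -0.351, 0.116, -0.003, -0.067, 0.01], [-0.246, -0.702, 0.233, -0.006, -0.133, 0.02]]
```

Request:
{"method": "step_arm", "body": {
  "series": [
    [[0.03,0,-0.03,0,0,0],[0.08,0,-0.08,0,0,0],[0.14,0,-0.14,0,0,0],[0.2,0,-0.2,0,0,0],[0.26,0.01,-0.26,0,0,0],[0.32,0.01,-0.32,0,0,0],[0.37,0.01,-0.38,0,0,0],[0.42,0.015,-0.43,0,0,0],[0.46,0.015,-0.48,0,0,0],[0.49,0.017,-0.51,0,0,0]]
  ]
}}

```text
time_s: 23.13
ee_pos: [0.4399, 0.1991, 0.1838]
tcp_rot: [[-0.8, -0.152, -0.581], [-0.124, 0.988, -0.088], [0.587, 0.002, -0.809]]
contact_force: [0.2, 0.1, -0.8]
finger_gap: 0.141
grasp_force: 118.9
```

Request:
{"method": "step_arm", "body": {
  "series": [
    [[-0.02,-0.07,0.01,0,-0.013,0.002],[-0.05,-0.14,0.02,0,-0.026,0.004],[-0.08,-0.21,0.04,-0.002,-0.04,0.006],[-0.11,-0.28,0.05,-0.002,-0.053,0.008],[-0.14,-0.36,0.067,-0.003,-0.067,0.01],[-0.167,-0.43,0.08,-0.004,-0.08,0.012],[-0.195,-0.5,0.095,-0.004,-0.093,0.014],[-0.222,-0.57,0.108,-0.005,-0.106,0.016],[-0.25,-0.645,0.12,-0.005,-0.12,0.018],[-0.278,-0.716,0.135,-0.006,-0.133,0.02]]
  ]
}}

```text
time_s: 23.97
ee_pos: [0.4651, 0.1302, 0.1555]
tcp_rot: [[-0.907, -0.12, -0.403], [-0.107, 0.993, -0.054], [0.407, -0.006, -0.914]]
contact_force: [-0.1, 0.3, -1.7]
finger_gap: 0.142
grasp_force: 118.9
```

Request:
{"method": "step_arm", "body": {
  "series": [
    [[-0.027,-0.07,0.019,0,-0.013,0.002],[-0.053,-0.14,0.037,0,-0.026,0.004],[-0.08,-0.21,0.056,-0.002,-0.04,0.006],[-0.107,-0.28,0.074,-0.002,-0.053,0.008],[-0.134,-0.354,0.093,-0.003,-0.067,0.01],[-0.16,-0.425,0.11,-0.004,-0.08,0.012],[-0.187,-0.496,0.13,-0.004,-0.093,0.014],[-0.214,-0.566,0.148,-0.005,-0.106,0.016],[-0.24,-0.637,0.167,-0.005,-0.12,0.018],[-0.267,-0.708,0.185,-0.006,-0.133,0.02]]
  ]
}}

```text
time_s: 24.8
ee_pos: [0.4902, 0.0618, 0.1281]
tcp_rot: [[-0.974, -0.087, -0.207], [-0.084, 0.996, -0.025], [0.208, -0.007, -0.978]]
contact_force: [-0.2, 0.6, -0.7]
finger_gap: 0.14
grasp_force: 118.9
```

Request:
{"method": "step_arm", "body": {
  "series": [
    [[-0.025,-0.07,0.023,0,-0.013,0.002],[-0.05,-0.14,0.047,0,-0.026,0.004],[-0.074,-0.21,0.07,-0.002,-0.04,0.006],[-0.098,-0.28,0.093,-0.002,-0.053,0.008],[-0.123,-0.35,0.116,-0.003,-0.067,0.01],[-0.148,-0.42,0.14,-0.004,-0.08,0.012],[-0.172,-0.49,0.163,-0.004,-0.093,0.014],[-0.197,-0.56,0.186,-0.005,-0.106,0.016],[-0.22,-0.63,0.21,-0.005,-0.12,0.018],[-0.246,-0.702,0.233,-0.006,-0.133,0.02]]
  ]
}}

```text
time_s: 25.63
ee_pos: [0.5155, -0.0065, 0.1007]
tcp_rot: [[-0.998, -0.055, -0.001], [-0.055, 0.998, -0.001], [0.001, -0.001, -1.0]]
contact_force: [-0.5, 0.6, -1.0]
finger_gap: 0.14
grasp_force: 118.9
```

```bash
python3 - <<'E'
from h import *
from scipy.optimize import least_squares
s=read_state(); R,p=np.array(s['tcp_rot']),np.array(s['ee_pos']); print(p,s['time_s'],np.round(R,3).tolist())
for n in ['wrist','scene']:
    c,W=cloud(n); P=(W-p)@R
    b=(P[...,0]<(-.06))&(P[...,0]>-.105)&(abs(P[...,1])<.032)&(P[...,2]>.025)&(P[...,2]<.05); Q=P[b]; A=np.c_[Q[:,:2],np.ones(len(Q))]
    r=least_squares(lambda k:A@k-Q[:,2],[0,0,.04],loss='soft_l1',f_scale=.001).x; print(n,b.sum(),'plane',r,'pitch deg',np.degrees(r[0]))
b=(P[...,0]<-.02)&(P[...,0]>-.13)&(abs(P[...,1])<.05)&(P[...,2]<.05)&(P[...,2]>.0); print('ext',np.percentile(P[b],[1,99],axis=0))
print('blocks',[(np.round(o['at'],3).tolist(),round(o['conf'],2)) for o in landmark_of('scene','block1')])
E
```

```text
[ 0.51547344 -0.00653984  0.1006766 ] 25.6333 [[-0.998, -0.055, -0.001], [-0.055, 0.998, -0.001], [0.001, -0.001, -1.0]]
wrist 539 plane [-0.00972913 -0.00282253  0.03766105] pitch deg -0.5574381464012882
scene 299 plane [-0.00020714  0.01087505  0.0401235 ] pitch deg -0.011868130671275994
ext [[-0.11334761 -0.04195696  0.00238369]
 [-0.03994518  0.04001595  0.044004  ]]
blocks [([0.537, 0.246, 0.012], 0.61), ([0.553, 0.258, 0.013], 0.56), ([0.584, 0.199, 0.01], 0.55), ([0.55, 0.232, 0.012], 0.38), ([0.571, 0.184, 0.012], 0.36)]
```

There was no slip: the bowl sits in the hand as it did at pick-up. I'll set it down.

Request:
{"method": "step_arm", "body": {
  "series": [
    [[0,0,0.03,0,0,0],[0,0,0.1,0,0,0],[0,0,0.18,0,0,0],[0,0,0.26,0,0,0],[0,0,0.34,0,0,0],[0,0,0.42,0,0,0],[0,0,0.49,0,0,0],[0,0,0.53,0,0,0],[0,0,0.56,0,0,0],[0,0,0.57,0,0,0]]
  ]
}}

```text
time_s: 26.62
ee_pos: [0.5152, -0.0063, 0.0439]
tcp_rot: [[-0.998, -0.056, -0.002], [-0.056, 0.998, -0.001], [0.002, -0.001, -1.0]]
contact_force: [-6.6, 0.1, 13.8]
finger_gap: 0.139
grasp_force: 120.8
```

Request:
{"method": "step_arm", "body": {
  "series": [
    [[0,0,0,0,0,0],[0,0,0,0,0,0],[0,0,0,0,0,0],[0,0,0,0,0,0],[0,0,0,0,0,0],[0,0,0,0,0,0],[0,0,0,0,0,0],[0,0,0,0,0,0],[0,0,0,0,0,0],[0,0,0,0,0,0]]
  ],
  "fingers": 1
}}

```text
time_s: 27.45
ee_pos: [0.5155, -0.0063, 0.0438]
tcp_rot: [[-0.998, -0.055, -0.001], [-0.055, 0.998, -0.001], [0.001, -0.001, -1.0]]
contact_force: [-0.7, -0.4, 0.0]
finger_gap: 1.002
grasp_force: 0.0
```

Request:
{"method": "step_arm", "body": {
  "series": [
    [[0,0,-0.05,0,0,0],[0,0,-0.15,0,0,0],[0,0,-0.25,0,0,0],[0,0,-0.35,0,0,0],[0,0,-0.45,0,0,0],[0,0,-0.55,0,0,0],[0,0,-0.65,0,0,0],[0,0,-0.75,0,0,0],[0,0,-0.85,0,0,0],[0,0,-0.95,0,0,0]]
  ]
}}

```text
time_s: 28.28
ee_pos: [0.5155, -0.0062, 0.1397]
tcp_rot: [[-0.998, -0.056, -0.001], [-0.056, 0.998, -0.001], [0.001, -0.001, -1.0]]
contact_force: [-0.7, -0.4, 0.1]
finger_gap: 1.0
grasp_force: 0.0
```

Request:
{"method": "step_arm", "body": {
  "series": [
    [[0.1,0,-0.1,0,0,0],[0.2,0,-0.2,0,0,0],[0.3,0,-0.3,0,0,0],[0.4,0,-0.4,0,0,0],[0.5,0,-0.5,0,0,0],[0.6,0,-0.6,0,0,0],[0.7,0,-0.7,0,0,0],[0.8,0,-0.8,0,0,0],[0.9,0,-0.9,0,0,0],[1,0,-0.9,0,0,0]]
  ]
}}

```text
time_s: 29.12
ee_pos: [0.4159, -0.0119, 0.2307]
tcp_rot: [[-0.998, -0.056, 0.002], [-0.056, 0.998, -0.002], [-0.002, -0.002, -1.0]]
contact_force: [-0.6, -0.8, 1.2]
finger_gap: 1.004
grasp_force: 0.0
```

```bash
python3 - <<'E'
from h import *
c,W=cloud('scene'); cv2.imwrite('pics/s9.png',cv2.resize(c['color'][80:340,220:480,::-1],None,fx=2.3,fy=2.3,interpolation=cv2.INTER_CUBIC))
print('blocks',[(np.round(o['at'],3).tolist(),round(o['conf'],2)) for o in landmark_of('scene','block1')])
for o in ['scoop','scoop_lip','scoop_grip']: print(o,[np.round(d['at'],3).tolist() for d in landmark_of('scene',o)][:3])
E
```

```text
blocks [([0.536, 0.246, 0.012], 0.62), ([0.569, 0.184, 0.012], 0.52), ([0.585, 0.197, 0.012], 0.49), ([0.55, 0.229, 0.014], 0.45), ([0.553, 0.261, 0.015], 0.39)]
scoop [[0.556, 0.441, -0.004], [0.594, -0.002, 0.004]]
scoop_lip [[0.52, 0.438, -0.002], [0.631, -0.006, 0.001], [0.237, 0.343, 0.0]]
scoop_grip [[0.516, -0.007, 0.064], [0.352, 0.36, 0.06], [0.64, 0.435, 0.064]]
```

View pics/s9.png

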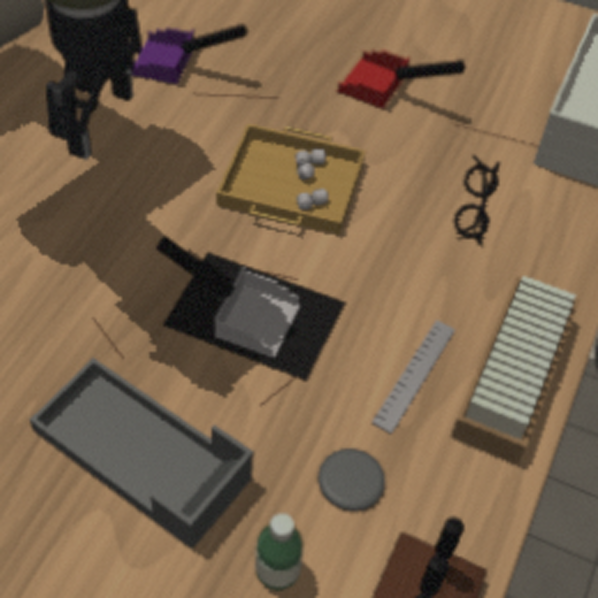

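The picture shows all five blocks in the tray at (310,180), the scoop upright on its mat at (258,312), the bin empty and the bystanders where they were. I'm handing it in.

```bash
python3 -c "
from cell import *; print(job_done())"
```

```text
the job is handed in; nothing more can be done
None
```

All five blocks went from the bin into the brass tray in one scoopful, the scoop is back upright on its mat and released, and the job was handed in at about 29 s of the 58 s allowed; the verdict was not shown.

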